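# Hold the lamp-housing cover over its threaded holes

## Robot

A 6-joint arm with a two-finger parallel gripper is mounted at the origin on the work surface. World frame = base frame: x ahead of the robot, y to its left, z up, the work surface at z = 0. Lengths are in m, angles in rad, forces in N, time in s.
With the tool pointing down it reaches from about 0.35 to 0.775 m from the base axis. Payload 5.5 kg.
Tool frame: the origin (TCP) lies between the finger pads; the fingertips stand 22 mm ahead of it and the grasp point (between the pads) lies 3 mm ahead of it (env.finger_overhang is the distance from the TCP to the fingertips, in m); y points along the fingers, x is the direction in which the jaws open and shut, and the axes are right-handed (so a half turn about y gives the same grasp; the last joint's range is limited). The gripper opens to 85 mm and grips with 20 to 120 N. Pads are 22 mm wide; open, the fingers measure 114 mm over their backs; the gripper's body (76 mm by 85 mm) begins 54 mm behind the grasp point. The pads swing forward as they close: fully open they stand 13 mm farther back than shut.
Start: joints at [1.081, 0.313, 0.046, 1.304, 0, 1.431], TCP at [0.197, 0.54, 0.253] pointing down, gripper open.
Joint ranges: [-2.76, 2.76], [-0.86, 1.69], [-1.03, 1.26], [-2.2, 2.34], [-1.47, 1.5], [-3.14, 3.14]. Speed limits (rad/s): [2.57, 2.57, 3.14, 3.14, 3.14, 3.14].

## Interface

Orientations are given as a unit quaternion [w, x, y, z].
In Python, from workcell import monitor, cams, job, env gives the robot as it stands.
- The arm moves only by the tool drive_tool, never from a script. Its argument "plan" is text: rows parted by semicolons, each of 7 numbers parted by spaces: the opening, from -1 (shut) to 1 (fully open), then the shift along the tool's x, y, z in mm, then the turn, a rotation vector about the tool's x, y, z in degrees. In form: gripper x y z rx ry rz; .... A call has 1 to 8 rows; each row shifts and turns the pose as measured when the row begins, along the tool's axes as they then stand; what a row does not reach is not made up. A row lasts 1/8 s, in which the tool goes at most 62.5 mm and 10.7 degrees, less where a joint would pass 70% of its speed; a pose out of reach is approached as far as the arm can. A call is refused whole if a number of a shift passes 62.5 or a number of a turn 10.7, either way. A call with a gripper value outside its range is refused whole. The fingers move at their own pace and stop on an object; "grip_force" is the grip in N (left out, the last holds). Time passes only in rows, so rows that do not move let the fingers close. It gives the time, the measured TCP pose, the force and the opening at its end, in the units of the state.
- monitor.get_state(): the state, without advancing time (a new reading comes with each control period).
- cams.read_camera(name): name is "scene" or "side" or "wrist"; returns (picture, depth): 384x512x3 uint8, red, green, blue; 384x512 float32, m along the optical axis (not along the pixel's ray), 0 where there is no reading.
- cams.calibration(name): a dict with "fx", "fy", "cx", "cy" (pixels), "R" (3x3) and "t" (3): a world point X has camera coordinates R X + t. Camera axes: x right, y down, z forward; pixel columns grow to the right and rows downward; lengths in m; the calibration is good to about 2 mm. The wrist camera is an equidistant fisheye: a pixel r from the principal point sees the ray r / f radians off the axis. A picture is of the moment at which its call begins: read the wrist's pose just before it. calibration takes no time and is no camera call; for the wrist camera it gives the pose at the moment of the call.
- job.hand_in(): hands the job in, once; it reports no verdict.
The state is a dict: "clock": time; "joint_pos": joint angles; "qvel": joint speeds; "tau": joint torques, N m; "tcp_pos": TCP position; "orientation": TCP orientation; "wrist_force": force on the tool from outside, world axes, zero at the start; "ft_torque": the same for the moment, N m; "finger_gap": finger opening in m.
Only numpy, scipy, OpenCV 4.12 (cv2) and the standard library are available. Lean on these libraries where they do the work, as an engineer would, in place of code of your own. Each camera call takes 0.05 s, during which the arm holds its last target.

## Task

Take the dust plug out of the well of the microscope's lamp housing and put it down in the steel tray. Then lift the T-shaped cover plate by its handle and hold it level, hovering about a centimetre above the housing without touching it, the plate turned so that its three holes stand over the three threaded holes, ready for the screws. Finish while still holding it there; leave the other things on the bench alone.

Things in the scene. Friction and masses are not known exactly. Their poses are not given: they have to be found in the camera images.
- housing: fixed white lamp housing, 164 x 120 mm, with a T-shaped aluminium land raised on top (face 74 mm above the bench; broad part 95 x 94 mm, tongue 45 x 40 mm towards its -x) that holds a round well (44 mm wide, 24 mm deep) and three threaded holes. Origin: on the bench under the well's centre; z up. Turned up to 0.35 rad from the robot's x
- tray: open steel tray, 170 (its x) x 140 (its y) x 30 mm high, walls and floor 3 to 5 mm, on the left or the right of the housing; fixed to the bench. Origin: centre of its underside; z up
- plug_grip (a point): loose grey dust plug standing upright in the well, about 70 g, 64 mm high: foot 39 mm wide and 14 mm deep, flange 56 mm wide and 6 mm thick resting on the land, above it a round grip 24 mm wide and 44 mm high. The point is on its axis, 46 mm above its foot's underside, 18 mm below its top, 106 mm above the bench at the start; z up
- cover_handle (a point): loose T-shaped aluminium cover plate, 6 mm thick, 240 g, flat on the bench across the housing from the tray, shaped as the land, tongue to its -x. On top a bridge handle: black bar 72 mm long (plate's x), 14 wide, 14 high, on two posts. The point: bar's centre, over the centre of mass, 43 mm above the underside; plate's axes, z up; yaw 0.4 to 1.5 rad from the robot's x
- hole0 (a point): centre, at the underside, of a 11 mm hole through the cover plate (broad part, +y corner: x +47, y +36 mm in the plate's axes from the point under the handle's centre)
- hole1 (a point): centre, at the underside, of a 11 mm hole through the cover plate (broad part, -y corner: x +47, y -36 mm in the plate's axes from the point under the handle's centre)
- hole2 (a point): centre, at the underside, of a 11 mm hole through the cover plate (in the tongue: x -69, y 0 mm in the plate's axes from the point under the handle's centre)
- thread0 (a point): mouth of the 8 mm threaded hole that belongs to hole0, in the face of the land (broad part, +y corner: x +47, y +36 mm from the well's centre in the housing's axes), 74 mm above the bench
- thread1 (a point): mouth of the 8 mm threaded hole that belongs to hole1, in the face of the land (broad part, -y corner: x +47, y -36 mm from the well's centre in the housing's axes), 74 mm above the bench
- thread2 (a point): mouth of the 8 mm threaded hole that belongs to hole2, in the face of the land (in the tongue: x -69, y 0 mm from the well's centre in the housing's axes), 74 mm above the bench
- stain: bystander: amber glass dropper bottle, 42 mm wide, 85 mm high; origin under its foot
- oil: bystander: small clear bottle, 32 mm wide, 65 mm high; origin under its foot
- dish: bystander: low glass dish, 90 mm wide, 16 mm high; origin under its foot
- slidebox: bystander: grey slide box 85 x 100 x 28 mm; origin under its middle
- driver: bystander: screwdriver, 160 mm long, lying on the bench
- objective: bystander: microscope objective, steel and brass, 30 mm wide, 52 mm high; origin under its foot
Not all that is in view belongs to the job. What is shaped like the part that bears plug_grip but purple is not meant.

How it is judged:
By the outcome, as a careful person would: the job done as asked, in the order asked, and still so for the second after the job is handed in, while the arm keeps its last pose, push and grip.
It also fails if it takes over 69 s, if anything falls off the work surface, if the arm or the gripper's body presses on something with over 40 N, if the wrist force passes 120 N, or if a joint passes its speed limit or range.

## Working session

There is one attempt and no reset: what is moved stays moved. The work goes in short steps, Python scripts to look and compute and a tool call to move; the robot and the scene stay as the last step left them, time stands still between calls to the robot, and variables do not carry over. Pictures are saved under pics/ and viewed, and the job is handed in when it is done.

Besides the shell and the picture viewer there is one more tool, called after "Request:" as a command line: name --argument value ..., lists and objects as JSON in quotes. drive_tool: Moves the arm, as the interface text tells. Its arguments: {"type":"object","properties":{"plan":{"type":"string"},"grip_force":{"type":"number"}},"required":["plan"]}

```bash
mkdir -p pics; ls
cat > h.py <<'E'
import numpy as np, cv2
from workcell import monitor, cams, job, env
def shot(n,f):
    c=cams.calibration(n); p,d=cams.read_camera(n)
    cv2.imwrite('pics/%s.png'%f,p[:,:,::-1]); np.savez('pics/%s.npz'%f,p=p,d=d,**{k:np.array(v) for k,v in c.items()})
    return p,d,c
def load(f):
    z=np.load('pics/%s.npz'%f); return z['p'],z['d'],z
def ray(c,u,v):
    x=(np.atleast_1d(u)-c['cx'])/c['fx'];y=(np.atleast_1d(v)-c['cy'])/c['fy']
    R=np.array(c['R']);t=np.array(c['t'])
    return -R.T@t,(np.stack([x,y,np.ones_like(x)],-1))@R
def onplane(c,u,v,z):
    o,r=ray(c,u,v); return o+r*((z-o[2])/r[:,2])[:,None]
def cloud(c,d):
    v,u=np.mgrid[:d.shape[0],:d.shape[1]]
    o,r=ray(c,u.ravel()*1.0,v.ravel()*1.0); return (o+r*d.ravel()[:,None]).reshape(*d.shape,3)
E
python3 - <<'E'
from h import *
for n in('scene','side','wrist'): shot(n,n+'0')
print(monitor.get_state()); print(cams.calibration('wrist'))
for n in('scene','side'): print(cams.calibration(n))
E
```

```text
pics
{'clock': 0.15, 'joint_pos': array([1.08136325e+00, 3.13859812e-01, 4.52441672e-02, 1.30361196e+00,
       6.45676103e-06, 1.43118781e+00]), 'qvel': array([ 0.00110059, -0.00212808,  0.00315573,  0.00029138,  0.00021066,
       -0.00014546]), 'tau': array([ 1.51241893e-03, -4.81064916e+01,  2.98815483e+01,  1.39259698e-02,
       -1.70042513e-04,  3.33206359e-06]), 'tcp_pos': array([0.19691523, 0.53985379, 0.25259727]), 'orientation': array([-0.5791541 ,  0.57960917,  0.40490792, -0.40581192]), 'wrist_force': array([-0.2638629 , -1.08871734,  0.66315425]), 'ft_torque': array([ 0.00453987,  0.02334293, -0.0255172 ]), 'finger_gap': 0.08548892226548693}
{'fx': 297.3186396354542, 'fy': 297.3186396354542, 'cx': 258.28923932148865, 'cy': 188.42767318891123, 'R': array([[ 0.34175629,  0.93978739, -0.00151324],
       [ 0.88835861, -0.32252787,  0.32679465],
       [ 0.30662943, -0.11302842, -0.94509416]]), 't': array([-0.57338322, -0.04214266,  0.38118586])}
{'fx': 380.0635998432211, 'fy': 380.0635998432211, 'cx': 262.67429962561005, 'cy': 190.0414907068869, 'R': array([[ 0.60875694,  0.79333622,  0.00571275],
       [ 0.6109279 , -0.4641699 , -0.6413372 ],
       [-0.50614434,  0.39390855, -0.76723787]]), 't': array([-0.33495792, -0.28006056,  1.32805659])}
{'fx': 495.6841462719314, 'fy': 495.6841462719314, 'cx': 253.7853520173927, 'cy': 198.33379582359126, 'R': array([[ 0.9705176 , -0.24101986, -0.00223893],
       [-0.17841604, -0.71212249, -0.67900609],
       [ 0.16205956,  0.65938682, -0.73412922]]), 't': array([-0.53977037,  0.16189247,  1.16223391])}
```

View pics/scene0.png

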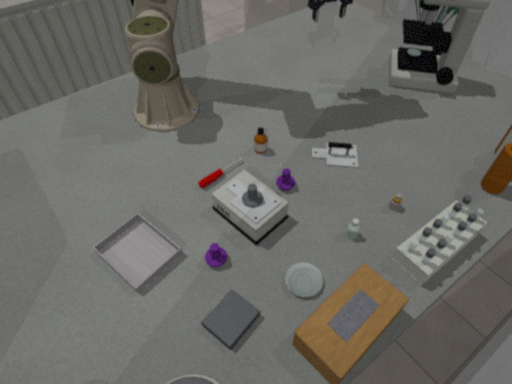

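View pics/side0.png

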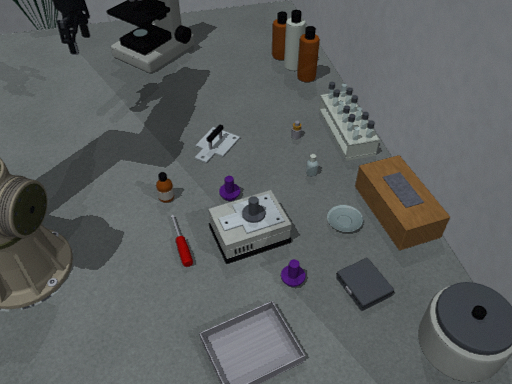

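View pics/wrist0.png

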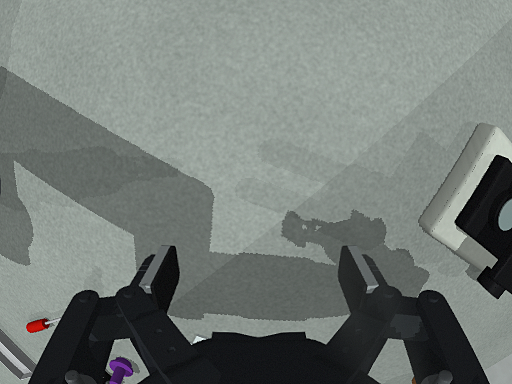

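Run:
```python
from h import *
from scipy.spatial.transform import Rotation as R
s=monitor.get_state();q=s['orientation'];print(R.from_quat([q[1],q[2],q[3],q[0]]).as_matrix().round(3), env.finger_overhang)
```

```text
[[ 0.343 -0.001 -0.939]
 [ 0.939 -0.001  0.343]
 [-0.001 -1.     0.   ]] 0.022
```

Run:
```python
from h import *
p,d,c=load('scene0');q,e,g=load('side0')
def cr(p,u,v,w,h,S): return cv2.resize(p[v-h//2:v+h//2,u-w//2:u+w//2,::-1],None,fx=S,fy=S,interpolation=cv2.INTER_CUBIC)
a=np.vstack([np.hstack([cr(p,250,205,100,75,4),cr(p,335,155,100,75,4)]),np.hstack([cr(q,250,225,100,75,4),cr(q,217,145,100,75,4)])])
cv2.imwrite('pics/crop0.png',a)
for n,(p,d,c) in dict(s=(p,d,c),g=(q,e,g)).items():
    P=cloud(c,d); print(n, (d==0).mean())
    if n=='s': pts=[(253,188),(253,205),(140,250),(340,150),(340,162),(285,180)]
    else: pts=[(254,203),(240,217),(250,340),(215,133),(225,148),(230,188)]
    for u,v in pts: print((u,v),P[v,u].round(4))
```

```text
s 0.003814697265625
(253, 188) [ 0.5531 -0.0333  0.1222]
(253, 205) [ 0.5672 -0.0445  0.0767]
(140, 250) [ 0.4619 -0.325   0.001 ]
(340, 150) [0.5116 0.3371 0.0036]
(340, 162) [0.549  0.2999 0.0034]
(285, 180) [0.5269 0.0968 0.0393]
g 0.003997802734375
(254, 203) [ 0.5464 -0.0427  0.1239]
(240, 217) [ 0.5145 -0.0335  0.0735]
(250, 340) [ 0.4714 -0.3087  0.0038]
(215, 133) [0.5202 0.3162 0.046 ]
(225, 148) [0.5427 0.2926 0.0043]
(230, 188) [0.5169 0.0964 0.0408]
```

View pics/crop0.png

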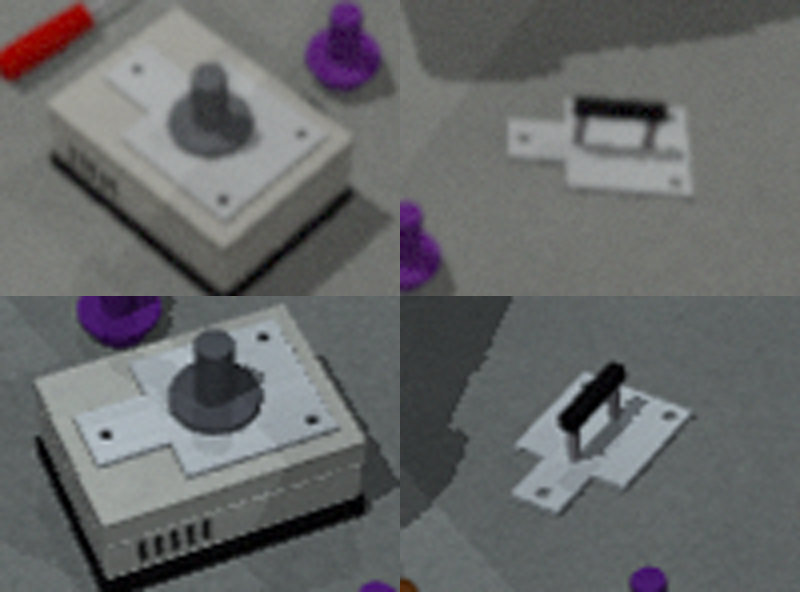

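Run:
```python
from h import *
S=load('scene0')[2];G=load('side0')[2]
f=lambda o,x,y:(o[0]+(x+.5)/4-.5,o[1]+(y+.5)/4-.5)
def rep(name,model,z,obs):
    for n,c,o,pts in obs:
        W=np.array([onplane(c,*f(o,*p),z)[0] for p in pts if p]);M=np.array([m for m,p in zip(model,pts) if p])
        a=M-M.mean(0);b=W[:,:2]-W[:,:2].mean(0)
        y=np.arctan2((a[:,0]*b[:,1]-a[:,1]*b[:,0]).sum(),(a*b).sum());r=np.array([[np.cos(y),-np.sin(y)],[np.sin(y),np.cos(y)]])
        t=W[:,:2].mean(0)-r@M.mean(0); print(name,n,'yaw',y.round(4),'t',t.round(4),'res mm',((M@r.T+t-W[:,:2])*1000).round(1).tolist())
m=np.array([[47,36],[47,-36],[-69,0]])/1e3
# housing: thread0=+y (left)
rep('housing',m,.074,[('sc',S,(200,168),[(300,133),(222,199),(137,69)]),('sd',G,(200,188),[(263,41),(312,124),(105,139)])])
rep('plate',m,.005,[('sc',S,(285,118),[None,(276,182),(124,138)]),('sd',G,(167,108),[None,(269,119),(142,196)])])
for n,F in(('s','scene0'),('g','side0')):
    p,d,c=load(F);P=cloud(c,d)
    pl=(P[...,2]>.113)&(P[...,2]<.135)&(abs(P[...,0]-.55)<.05)&(abs(P[...,1]+.035)<.05); print(n,'plug top',pl.sum(),np.median(P[pl],0).round(4))
    k=(p.max(-1)<60)&(P[...,2]>.03)&(P[...,2]<.056)&(abs(P[...,0]-.52)<.07)&(abs(P[...,1]-.32)<.07)
    q=P[k]; print('bar',len(q),q.mean(0).round(4)); 
    (cx,cy),wh,an=cv2.minAreaRect((q[q[:,2]>.045][:,:2]*1e4).astype(np.float32)) if (q[:,2]>.045).sum()>3 else ((0,0),0,0); print(cx/1e4,cy/1e4,wh,an)
    for nm,x0,x1,y0,y1,z0,z1 in (('tray',.35,.62,-.45,-.18,.018,.04),):
        k=(P[...,2]>z0)&(P[...,2]<z1)&(P[...,0]>x0)&(P[...,0]<x1)&(P[...,1]>y0)&(P[...,1]<y1)
        print(nm,k.sum(),cv2.minAreaRect((P[k][:,:2]*1e3).astype(np.float32)))
```

```text
housing sc yaw 0.1503 t [ 0.548  -0.0336] res mm [[0.7, 0.2], [0.0, 0.1], [-0.7, -0.3]]
housing sd yaw 0.1502 t [ 0.5471 -0.0317] res mm [[-0.0, -0.0], [-0.1, 0.0], [0.2, -0.0]]
plate sc yaw 0.8187 t [0.5202 0.3186] res mm [[0.0, 0.0], [-0.0, -0.0]]
plate sd yaw 0.819 t [0.5191 0.322 ] res mm [[-0.2, -0.1], [0.2, 0.1]]
s plug top 72 [ 0.5508 -0.0351  0.1213]
bar 92 [0.5228 0.3154 0.0461]
0.520247216796875 0.31639345703125 (633.9498291015625, 146.45877075195312) 44.03042221069336
tray 706 ((508.76080322265625, -299.17431640625), (266.841552734375, 187.1188201904297), 12.466333389282227)
g plug top 90 [ 0.5448 -0.0354  0.123 ]
bar 118 [0.5183 0.314  0.0472]
0.519057763671875 0.31707353515625 (720.3690795898438, 156.33692932128906) 45.4445686340332
tray 1046 ((517.3347778320312, -306.3580627441406), (294.9954833984375, 173.68099975585938), 25.950679779052734)
```

```bash
cat >> h.py <<'E'
from scipy.spatial.transform import Rotation as Rot
def to(x,y,z,ang):
    s=monitor.get_state();q=s['orientation'];R=Rot.from_quat([q[1],q[2],q[3],q[0]])
    X=np.array([np.cos(ang),np.sin(ang),0]);Y=np.array([0,0,-1.]);T=Rot.from_matrix(np.stack([X,Y,np.cross(X,Y)],1))
    m=R.as_matrix()
    print('t',s['clock'],'tcp',s['tcp_pos'].round(4),'ang',np.arctan2(m[1,0],m[0,0]).round(4),'tiltY',m[:,1].round(3),'gap',s['finger_gap'],'F',s['wrist_force'].round(1),'q',s['joint_pos'].round(2))
    print('shift mm',(R.inv().apply(np.array([x,y,z])-s['tcp_pos'])*1e3).round(1),'turn deg',(R.inv()*T).as_rotvec(degrees=True).round(2))
E
python3 - <<'E'
from h import *
to(.5475,-.0327,.22,1.22)
for F,pts in(('scene0',[(96,247),(140,217),(182,247),(137,287)]),('side0',[(201,334),(272,304),(306,355)])):
    c=load(F)[2]; print(onplane(c,*np.array(pts,float).T,.03).round(3))
E
```

```text
t 0.15 tcp [0.1969 0.5399 0.2526] ang 1.221 tiltY [-0.001 -0.001 -1.   ] gap 0.08548892226548693 F [-0.3 -1.1  0.7] q [1.08 0.31 0.05 1.3  0.   1.43]
shift mm [-417.7   33.1 -525.6] turn deg [-0.01  0.06 -0.08]
[[ 0.409 -0.409  0.03 ]
 [ 0.391 -0.283  0.03 ]
 [ 0.537 -0.241  0.03 ]
 [ 0.567 -0.376  0.03 ]]
[[ 0.374 -0.285  0.03 ]
 [ 0.534 -0.252  0.03 ]
 [ 0.569 -0.38   0.03 ]]
```

Request:
drive_tool --plan "1 -36 0 -45 0 0 0;1 -36 0 -45 0 0 0;1 -36 0 -45 0 0 0;1 -36 0 -45 0 0 0;1 -36 0 -45 0 0 0;1 -36 0 -45 0 0 0;1 -36 0 -45 0 0 0;1 -36 0 -45 0 0 0" --grip_force 40

```text
clock: 1.15
tcp_pos: [0.4418, 0.1383, 0.2507]
orientation: [-0.577, 0.578, 0.408, -0.409]
wrist_force: [0.9, 0.0, 0.7]
finger_gap: 0.0856
```

```bash
python3 -c "
from h import *
to(.5475,-.0327,.22,1.22)"
```

```text
t 1.15 tcp [0.4418 0.1383 0.2507] ang 1.2307 tiltY [-0.    -0.002 -1.   ] gap 0.08558987972517104 F [0.9 0.  0.7] q [ 0.13  0.1  -0.23  1.24 -0.    0.47]
shift mm [-125.9   30.9 -156.6] turn deg [ 0.01  0.61 -0.1 ]
```

Request:
drive_tool --plan "1 -36 6 -45 0 0 0;1 -36 6 -45 0 0 0;1 -32 6 -40 0 0 0;1 -10 6 -14 0 0 0;1 0 0 0 0 0 0"

```text
clock: 1.78
tcp_pos: [0.5428, -0.0263, 0.2249]
orientation: [0.579, -0.579, -0.406, 0.407]
wrist_force: [0.1, -0.1, -0.3]
finger_gap: 0.0854
```

```bash
python3 -c "
from h import *
to(.5475,-.0327,.22,1.22)
shot('wrist','wrist1')
print(cams.calibration('wrist'))
to(.5475,-.0327,.22,1.22)"
```

```text
t 1.775 tcp [ 0.5428 -0.0263  0.2249] ang 1.2242 tiltY [-0.001 -0.001 -1.   ] gap 0.0853599203107916 F [ 0.1 -0.1 -0.3] q [-0.2   0.26 -0.09  1.22 -0.    0.15]
shift mm [-4.4  4.9 -6.6] turn deg [-0.05  0.24 -0.06]
{'fx': 297.3186396354542, 'fy': 297.3186396354542, 'cx': 258.28923932148865, 'cy': 188.42767318891123, 'R': array([[ 0.3377957 ,  0.94121879, -0.00111915],
       [ 0.88982679, -0.31896355,  0.32629822],
       [ 0.30676105, -0.11121798, -0.94526622]]), 't': array([-0.15798428, -0.52316553,  0.18543882])}
t 1.825 tcp [ 0.5425 -0.0256  0.2252] ang 1.2252 tiltY [-0.001 -0.001 -1.   ] gap 0.08541715786182807 F [ 0.1 -0.2  0.3] q [-0.19  0.26 -0.09  1.22 -0.    0.15]
shift mm [-4.9  5.2 -7.1] turn deg [-0.04  0.3  -0.06]
```

View pics/wrist1.png

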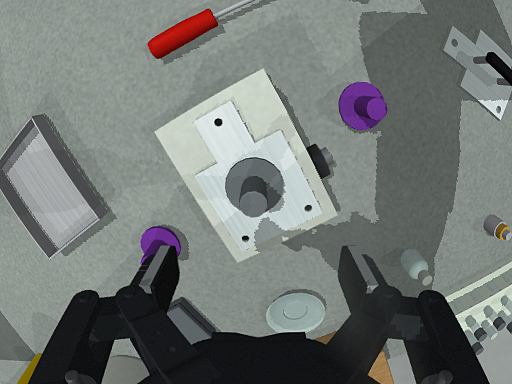

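```bash
cat >> h.py <<'E'
def wplane(c,pts,z):
    pts=np.atleast_2d(np.array(pts,float)); a=(pts-[c['cx'],c['cy']])/c['fx'];r=np.linalg.norm(a,axis=1)
    k=np.sinc(r/np.pi); D=np.column_stack([a*k[:,None],np.cos(r)])@np.array(c['R']); o=-np.array(c['R']).T@np.array(c['t'])
    return o+D*((z-o[2])/D[:,2])[:,None]
def fit(W,M):
    a=M-M.mean(0);b=W[:,:2]-W[:,:2].mean(0)
    y=np.arctan2((a[:,0]*b[:,1]-a[:,1]*b[:,0]).sum(),(a*b).sum());r=np.array([[np.cos(y),-np.sin(y)],[np.sin(y),np.cos(y)]])
    t=W[:,:2].mean(0)-r@M.mean(0); return y.round(4),t.round(4),((M@r.T+t-W[:,:2])*1e3).round(1).tolist()
HM=np.array([[47,36],[47,-36],[-69,0]])/1e3
def blob(p,u,v,w=7,inv=False):
    # darkness centroid
    g=cv2.cvtColor(p,cv2.COLOR_RGB2GRAY).astype(float)[v-w:v+w+1,u-w:u+w+1]; b=np.median(g); m=np.clip(b-g-25,0,None)
    yy,xx=np.mgrid[v-w:v+w+1,u-w:u+w+1]; return (xx*m).sum()/m.sum(),(yy*m).sum()/m.sum()
E
python3 - <<'E'
from h import *
p,d,c=load('wrist1')
b=[blob(p,308,208,5),blob(p,245,238,5),blob(p,218,122)];print(b)
W=wplane(c,b,.074);print(W,fit(W,HM))
cv2.imwrite('pics/w1c.png',cv2.resize(p[80:270,140:400,::-1],None,fx=3,fy=3))
print('plate hole2/hole1',wplane(c,[blob(p,455,42,5),blob(p,499,109,5)],.005))
print('plug top',wplane(c,[[252,200]],.124))
E
```

```text
[(np.float64(307.79625), np.float64(207.50583333333333)), (np.float64(244.92993907745867), np.float64(237.92297650130547)), (np.float64(217.85736800630417), np.float64(121.80366993132951))]
[[ 0.58605286  0.0095366   0.074     ]
 [ 0.59670891 -0.06154346  0.074     ]
 [ 0.47706828 -0.04314106  0.074     ]] (np.float64(0.1488), array([ 0.545, -0.033]), [[0.1, 0.1], [0.1, -0.0], [-0.3, -0.0]])
plate hole2/hole1 [[0.47007366 0.26861412 0.005     ]
 [0.57680589 0.33029173 0.005     ]]
plug top [[ 0.54166425 -0.03230309  0.124     ]]
```

View pics/w1c.png

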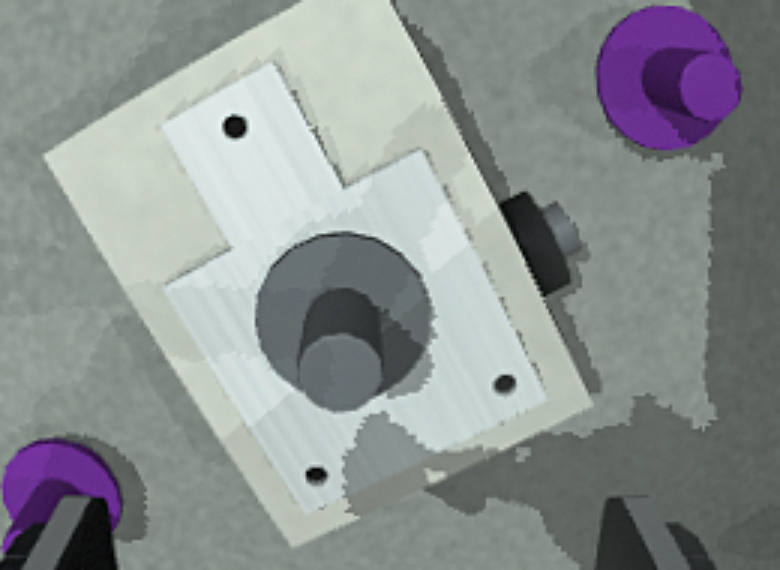

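Request:
drive_tool --plan "1 -6 20 -6 0 0 0;1 0 25 0 0 0 0;1 0 25 0 0 0 0;1 0 20 0 0 0 0;1 0 8 0 0 0 0;1 0 0 0 0 0 0"

```text
clock: 2.58
tcp_pos: [0.5426, -0.0232, 0.1285]
orientation: [0.576, -0.576, -0.411, 0.41]
wrist_force: [-0.1, 0.2, -0.1]
finger_gap: 0.0854
```

```bash
python3 -c "
from h import *
to(.5465,-.033,.109,1.22)
shot('wrist','wrist2');shot('side','side2')
to(.5465,-.033,.109,1.22)
q=load('side2')[0];cv2.imwrite('pics/s2c.png',cv2.resize(q[150:280,180:340,::-1],None,fx=4,fy=4))"
```

```text
t 2.575 tcp [ 0.5426 -0.0232  0.1285] ang 1.2384 tiltY [ 0.001  0.001 -1.   ] gap 0.08535286958959293 F [-0.1  0.2 -0.1] q [-0.19  0.32 -0.26  0.99  0.    0.14]
shift mm [-8.  19.5 -6.9] turn deg [0.02 1.05 0.07]
t 2.675 tcp [ 0.5434 -0.0237  0.1292] ang 1.2378 tiltY [ 0.002  0.001 -1.   ] gap 0.0853636091316586 F [ 0.2 -0.4  0.5] q [-0.19  0.32 -0.26  0.99  0.    0.14]
shift mm [-7.8 20.2 -6. ] turn deg [0.11 1.02 0.09]
```

View pics/wrist2.png

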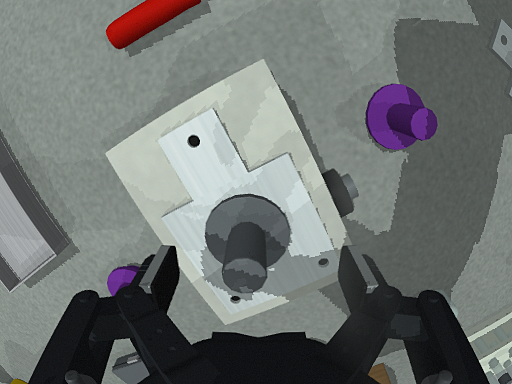

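View pics/s2c.png

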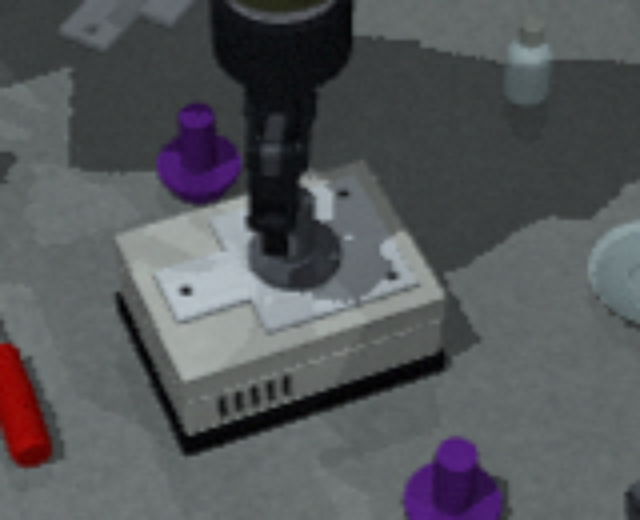

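Request:
drive_tool --plan "1 -8 4 -6 0 1 0;1 0 8 0 0 0 0;1 0 8 0 0 0 0;1 0 3 0 0 0 0;1 0 0 0 0 0 0"

```text
clock: 3.3
tcp_pos: [0.5478, -0.0346, 0.106]
orientation: [-0.579, 0.581, 0.406, -0.403]
wrist_force: [-0.4, 0.1, 0.8]
finger_gap: 0.0856
```

```bash
python3 -c "
from h import *
to(.5465,-.033,.109,1.22)"
```

```text
t 3.3 tcp [ 0.5478 -0.0346  0.106 ] ang 1.2181 tiltY [ 0.005  0.    -1.   ] gap 0.08556069128626094 F [-0.4  0.1  0.8] q [-0.21  0.35 -0.28  0.94  0.    0.14]
shift mm [ 1.  -3.   1.7] turn deg [ 0.26 -0.11  0.11]
```

Request:
drive_tool --plan "1 1 -3 1.5 0 0 0;-1 0 0 0 0 0 0;-1 0 0 0 0 0 0;-1 0 0 0 0 0 0;-1 0 0 0 0 0 0;-1 0 0 0 0 0 0;-1 0 0 0 0 0 0;-1 0 0 0 0 0 0"

```text
clock: 4.3
tcp_pos: [0.5471, -0.0329, 0.11]
orientation: [-0.579, 0.581, 0.406, -0.403]
wrist_force: [-0.1, 0.6, 0.6]
finger_gap: 0.023
```

```bash
python3 -c "
from h import *
to(.5465,-.033,.109,1.22)"
```

```text
t 4.3 tcp [ 0.5471 -0.0329  0.11  ] ang 1.2186 tiltY [ 0.006 -0.    -1.   ] gap 0.023037493191870987 F [-0.1  0.6  0.6] q [-0.21  0.34 -0.28  0.94  0.    0.15]
shift mm [-0.3  1.   0.5] turn deg [ 0.33 -0.08  0.12]
```

Request:
drive_tool --plan "-1 0 -6 0 0 0 0;-1 0 -12 0 0 0 0;-1 0 -15 0 0 0 0;-1 0 -20 0 0 0 0;-1 0 -20 0 0 0 0;-1 0 -15 0 0 0 0;-1 0 0 0 0 0 0"

```text
clock: 5.18
tcp_pos: [0.5473, -0.0331, 0.2064]
orientation: [-0.578, 0.582, 0.407, -0.402]
wrist_force: [-0.0, -0.2, -0.3]
finger_gap: 0.0233
```

```bash
python3 -c "
from h import *
shot('side','side3')
to(.474,-.328,.2,1.22)
q=load('side3')[0];cv2.imwrite('pics/s3c.png',cv2.resize(q[120:384,150:340,::-1],None,fx=2.2,fy=2.2))"
```

```text
t 5.225 tcp [ 0.5469 -0.033   0.2056] ang 1.2185 tiltY [ 0.009 -0.001 -1.   ] gap 0.022865295953109026 F [-0.3  0.3 -0.1] q [-0.21  0.27 -0.13  1.16  0.    0.14]
shift mm [-302.     5.1  -33.3] turn deg [ 0.5  -0.09  0.14]
```

View pics/s3c.png

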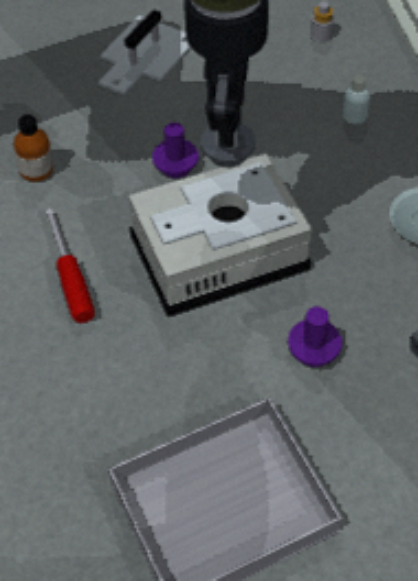

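Request:
drive_tool --plan "-1 -25 0 -3 0 0 0;-1 -45 0 -5 0 0 0;-1 -50 0 -5 0 0 0;-1 -50 0 -6 0 0 0;-1 -50 0 -5 0 0 0;-1 -45 0 -5 0 0 0;-1 -22 0 -3 0 0 0;-1 0 0 0 0 0 0"

```text
clock: 6.22
tcp_pos: [0.4742, -0.3201, 0.1998]
orientation: [0.58, -0.579, -0.407, 0.404]
wrist_force: [0.3, 0.0, -0.8]
finger_gap: 0.0232
```

```bash
python3 -c "
from h import *
to(.474,-.328,.2,1.22)
shot('side','side4');shot('scene','scene4')
to(.474,-.328,.2,1.22)
q=load('side4')[0];p=load('scene4')[0];cv2.imwrite('pics/4c.png',np.hstack([cv2.resize(q[184:384,160:340,::-1],None,fx=2.2,fy=2.2),cv2.resize(p[120:320,60:240,::-1],None,fx=2.2,fy=2.2)]))"
```

```text
t 6.225 tcp [ 0.4742 -0.3201  0.1998] ang 1.2211 tiltY [ 0.004  0.004 -1.   ] gap 0.023151054246940302 F [ 0.3  0.  -0.8] q [-0.74  0.33 -0.07  1.18  0.01 -0.39]
shift mm [-7.4 -0.2 -2.5] turn deg [0.12 0.06 0.26]
t 6.325 tcp [ 0.4746 -0.3184  0.1999] ang 1.2234 tiltY [ 0.003  0.004 -1.   ] gap 0.023198730025005415 F [ 0.1  0.7 -0.9] q [-0.73  0.33 -0.07  1.18  0.01 -0.39]
shift mm [-9.3 -0.1 -2.8] turn deg [0.1  0.19 0.29]
```

View pics/4c.png

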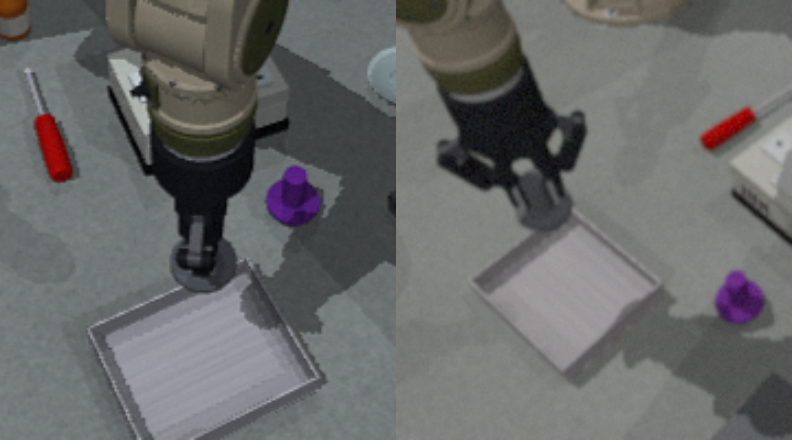

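Request:
drive_tool --plan "-1 -9 15 -3 0 0 0;-1 -2 25 0 0 0 0;-1 0 30 0 0 0 0;-1 0 30 0 0 0 0;-1 0 20 0 0 0 0;-1 0 10 0 0 0 0;-1 0 0 0 0 0 0"

```text
clock: 7.2
tcp_pos: [0.4752, -0.3235, 0.0612]
orientation: [0.578, -0.575, -0.411, 0.407]
wrist_force: [-0.4, 0.5, 0.8]
finger_gap: 0.0229
```

```bash
python3 -c "
from h import *
to(.474,-.328,.055,1.22)"
```

```text
t 7.2 tcp [ 0.4752 -0.3235  0.0612] ang 1.2334 tiltY [ 0.001  0.006 -1.   ] gap 0.02289886462444081 F [-0.4  0.5  0.8] q [-0.74  0.44 -0.26  0.87  0.01 -0.4 ]
shift mm [-4.7  6.2 -0.4] turn deg [-0.06  0.77  0.37]
```

Request:
drive_tool --plan "-1 0 4 0 0 0.5 0;-1 0 2 0 0 0 0;-1 0 0 0 0 0 0"

```text
clock: 7.58
tcp_pos: [0.4765, -0.3243, 0.0568]
orientation: [0.579, -0.578, -0.408, 0.404]
wrist_force: [0.3, 0.0, -0.3]
finger_gap: 0.0229
```

```bash
python3 -c "
from h import *
to(.474,-.328,.055,1.22)
shot('side','side5')
to(.474,-.328,.055,1.22)
q=load('side5')[0];cv2.imwrite('pics/5c.png',cv2.resize(q[234:384,180:340,::-1],None,fx=4,fy=4))"
```

```text
t 7.575 tcp [ 0.4765 -0.3243  0.0568] ang 1.2246 tiltY [ 0.004  0.004 -1.   ] gap 0.022886057434442428 F [ 0.3  0.  -0.3] q [-0.74  0.45 -0.26  0.86  0.01 -0.39]
shift mm [-4.4  1.8  1.1] turn deg [0.13 0.26 0.29]
t 7.625 tcp [ 0.4765 -0.3243  0.0569] ang 1.2246 tiltY [ 0.004  0.004 -1.   ] gap 0.022956843506719313 F [ 0.3  0.8 -0.8] q [-0.74  0.45 -0.26  0.86  0.01 -0.39]
shift mm [-4.3  1.9  1.1] turn deg [0.14 0.26 0.29]
```

View pics/5c.png

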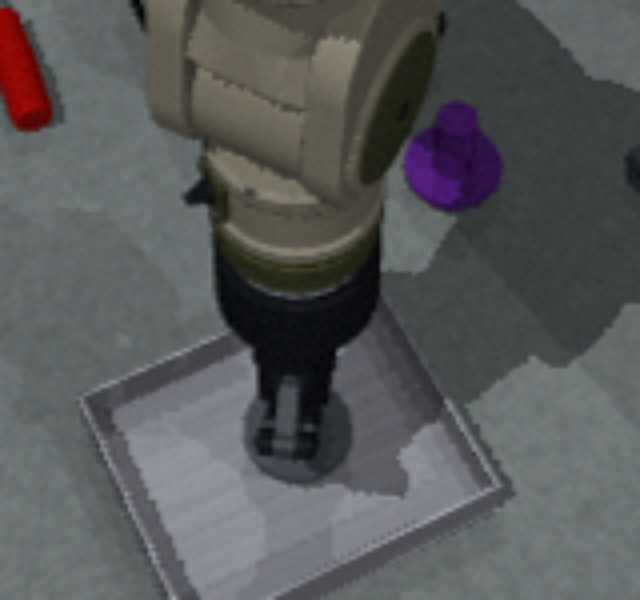

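Request:
drive_tool --plan "-1 0 2.5 0 0 0 0;-1 0 0 0 0 0 0"

```text
clock: 7.88
tcp_pos: [0.4768, -0.3247, 0.0548]
orientation: [-0.579, 0.579, 0.408, -0.404]
wrist_force: [0.3, 0.5, -0.5]
finger_gap: 0.023
```

Request:
drive_tool --plan "-1 0 1.5 0 0 0 0;-1 0 0 0 0 0 0"

```text
clock: 8.12
tcp_pos: [0.4768, -0.3248, 0.0533]
orientation: [-0.579, 0.579, 0.408, -0.404]
wrist_force: [-1.7, 0.2, -0.3]
finger_gap: 0.023
```

Request:
drive_tool --plan "-0.3 0 0 0 0 0 0;-0.1 0 0 0 0 0 0;0.3 0 0 0 0 0 0;0.8 0 0 0 0 0 0;0.8 0 0 0 0 0 0;0.8 0 -6 0 0 0 0;0.8 0 -20 0 0 0 0;0.8 0 -30 0 0 0 0"

```text
clock: 9.12
tcp_pos: [0.4752, -0.3238, 0.109]
orientation: [0.58, -0.577, -0.408, 0.405]
wrist_force: [-0.8, -0.7, -0.2]
finger_gap: 0.0771
```

Request:
drive_tool --plan "1 0 -40 0 0 0 0;1 0 -40 0 0 0 0;1 0 -40 0 0 0 0;1 0 0 0 0 0 0"

```text
clock: 9.62
tcp_pos: [0.4758, -0.3252, 0.2371]
orientation: [-0.578, 0.579, 0.408, -0.404]
wrist_force: [-0.8, -0.2, -0.4]
finger_gap: 0.0851
```

```bash
python3 -c "
from h import *
shot('side','side6');shot('wrist','wrist6')
to(.5195,.3190,.2,2.39)
q=load('side6')[0];p=load('wrist6')[0];cv2.imwrite('pics/6c.png',np.hstack([cv2.resize(q[192:384,180:340,::-1],(320,384)),p[:,:,::-1][:,32:480]]))"
```

```text
t 9.725 tcp [ 0.4744 -0.324   0.2335] ang 1.2243 tiltY [ 0.001  0.006 -1.   ] gap 0.08531783996635654 F [-0.3 -0.3  0.2] q [-0.74  0.32  0.01  1.26  0.01 -0.4 ]
shift mm [619.8  37.6 175.9] turn deg [  0.16 -66.79   0.36]
```

View pics/6c.png

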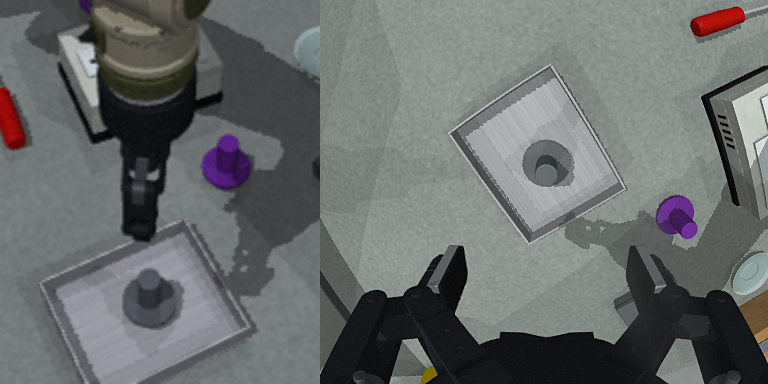

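Request:
drive_tool --plan "1 30 0 8 0 0 0;1 55 0 15 0 0 0;1 58 0 17 0 0 0;1 58 0 17 0 0 0;1 58 0 17 0 0 0;1 58 0 17 0 0 0;1 58 0 17 0 0 0;1 58 0 17 0 0 0"

```text
clock: 10.72
tcp_pos: [0.4999, 0.1359, 0.2247]
orientation: [0.588, -0.574, -0.401, 0.406]
wrist_force: [1.3, 0.1, -1.0]
finger_gap: 0.0853
```

Request:
drive_tool --plan "1 58 0 17 0 0 0;1 58 0 17 0 0 0;1 40 0 10 0 -5 0;1 0 0 0 0 -10 0;1 0 0 0 0 -10 0;1 0 0 0 0 -10 0;1 0 0 0 0 -10 0;1 0 0 0 0 -10 0"

```text
clock: 11.72
tcp_pos: [0.5042, 0.3064, 0.2102]
orientation: [0.33, -0.303, -0.627, 0.638]
wrist_force: [0.8, 0.4, -0.6]
finger_gap: 0.0856
```

```bash
python3 -c "
from h import *
to(.5195,.3190,.2,2.39)
"
```

```text
t 11.725 tcp [0.5042 0.3064 0.2102] ang 2.2138 tiltY [-0.041  0.003 -0.999] gap 0.08557240033327863 F [ 0.8  0.4 -0.6] q [ 0.4   0.39  0.04  1.26  0.02 -0.24]
shift mm [  0.6   9.6 -20.1] turn deg [ -1.64 -10.07   1.68]
```

Request:
drive_tool --plan "1 0 0 0 -1.6 -9 1.7;1 0 0 -20 0 -1 0;1 0 0 0 0 0 0"

```text
clock: 12.1
tcp_pos: [0.5151, 0.3195, 0.204]
orientation: [0.26, -0.255, -0.655, 0.662]
wrist_force: [0.6, -0.2, -0.3]
finger_gap: 0.085
```

```bash
python3 -c "
from h import *
to(.5195,.3190,.2,2.39)
shot('wrist','wrist7')
to(.5195,.3190,.2,2.39)
"
```

```text
t 12.1 tcp [0.5151 0.3195 0.204 ] ang 2.3959 tiltY [-0.009 -0.006 -1.   ] gap 0.08502255951224681 F [ 0.6 -0.2 -0.3] q [ 0.42  0.4   0.05  1.23 -0.   -0.4 ]
shift mm [-3.6  4.  -2.7] turn deg [-0.6   0.34  0.15]
t 12.15 tcp [0.5143 0.319  0.2039] ang 2.3956 tiltY [-0.01  -0.007 -1.   ] gap 0.08527236540411139 F [-0.5  0.1 -0.2] q [ 0.42  0.4   0.05  1.23 -0.   -0.4 ]
shift mm [-3.8  3.9 -3.6] turn deg [-0.68  0.32  0.18]
```

View pics/wrist7.png

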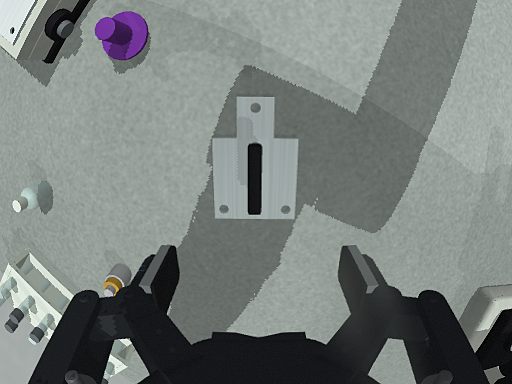

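```bash
python3 -c "
from h import *
p,d,c=load('wrist7')
b=[blob(p,286,209,5),blob(p,223,209,5),blob(p,255,108,5)];print(b)
print(fit(wplane(c,b,.004),HM))
g=(p.max(-1)<50); g[:130]=0;g[225:]=0;g[:,:240]=0;g[:,270:]=0
yy,xx=np.nonzero(g);print(len(xx),xx.min(),xx.max(),yy.min(),yy.max())
print(cv2.minAreaRect(np.column_stack([xx,yy]).astype(np.float32)))
print(wplane(c,[[xx.mean(),yy.mean()],[255,145],[255,213]],.048))
P=None
"
```

```text
[(np.float64(285.7079207920792), np.float64(208.55940594059405)), (np.float64(224.66666666666666), np.float64(207.94)), (np.float64(nan), np.float64(nan))]
(np.float64(nan), array([nan, nan]), [[nan, nan], [nan, nan], [nan, nan]])
913 248 261 144 213
((254.5, 178.5), (69.0, 13.0), 90.0)
[[0.51592198 0.3158602  0.048     ]
 [0.49296767 0.29243428 0.048     ]
 [0.54027658 0.34341844 0.048     ]]h.py:37: RuntimeWarning: invalid value encountered in scalar divide
  yy,xx=np.mgrid[v-w:v+w+1,u-w:u+w+1]; return (xx*m).sum()/m.sum(),(yy*m).sum()/m.sum()
```

```bash
python3 -c "
from h import *
p,d,c=load('wrist7')
print(fit(wplane(c,[[286,209],[223.5,209],[255,108]],.005),HM))
"
```

```text
(np.float64(0.8215), array([0.5179, 0.3186]), [[0.5, -0.2], [-0.5, 0.4], [-0.0, -0.1]])
```

Request:
drive_tool --plan "1 -3 10 -3.5 -0.6 0 0.2;1 0 25 0 0 0 0;1 0 30 0 0 0 0;1 0 30 0 0 0 0;1 0 20 0 0 0 0;1 0 10 0 0 0 0;1 0 0 0 0 0 0" --grip_force 80

```text
clock: 13.02
tcp_pos: [0.5158, 0.3158, 0.0701]
orientation: [0.26, -0.258, -0.656, 0.66]
wrist_force: [0.2, 0.4, 1.0]
finger_gap: 0.0854
```

```bash
python3 -c "
from h import *
to(.5185,.3190,.047,2.391)
shot('wrist','wrist8')
"
```

```text
t 13.025 tcp [0.5158 0.3158 0.0701] ang 2.3922 tiltY [-0.004 -0.003 -1.   ] gap 0.08536193865509058 F [0.2 0.4 1. ] q [ 0.42  0.49 -0.16  0.93 -0.   -0.4 ]
shift mm [ 0.2 23.1 -4.3] turn deg [-0.3   0.07  0.06]
```

View pics/wrist8.png

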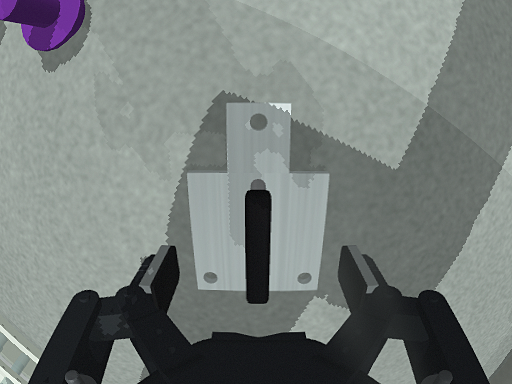

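Request:
drive_tool --plan "1 0 6 -4 -0.3 0 0;1 0 8 0 0 0 0;1 0 7 0 0 0 0;1 0 3 0 0 0 0;1 0 0 0 0 0 0"

```text
clock: 13.7
tcp_pos: [0.5207, 0.3199, 0.0473]
orientation: [-0.258, 0.26, 0.66, -0.656]
wrist_force: [-0.2, -0.1, 0.1]
finger_gap: 0.0858
```

```bash
python3 -c "
from h import *
to(.5185,.3190,.047,2.391)
shot('wrist','wrist9')
p,d,c=load('wrist9')
cv2.imwrite('pics/w9c.png',cv2.resize(p[90:384,110:400,::-1],None,fx=2,fy=2))
"
```

```text
t 13.7 tcp [0.5207 0.3199 0.0473] ang 2.3922 tiltY [ 0.004  0.003 -1.   ] gap 0.08582625098196886 F [-0.2 -0.1  0.1] q [ 0.42  0.51 -0.18  0.87  0.   -0.4 ]
shift mm [1.  0.3 2.2] turn deg [ 0.3   0.07 -0.06]
```

View pics/w9c.png

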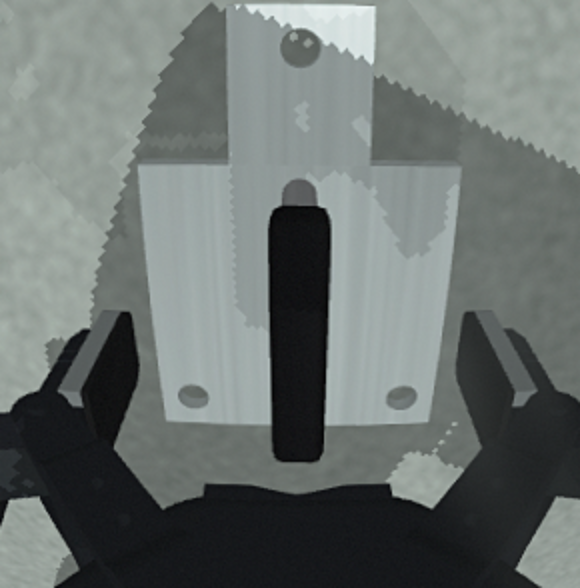

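Request:
drive_tool --plan "1 0 0 2 0.3 0 0;-1 0 0 0 0 0 0;-1 0 0 0 0 0 0;-1 0 0 0 0 0 0;-1 0 0 0 0 0 0;-1 0 0 0 0 0 0;-1 0 0 0 0 0 0;-1 0 0 0 0 0 0"

```text
clock: 14.75
tcp_pos: [0.5198, 0.3186, 0.0484]
orientation: [-0.258, 0.259, 0.658, -0.658]
wrist_force: [-0.3, 0.0, 0.7]
finger_gap: 0.0124
```

Request:
drive_tool --plan "-1 0 0 0 0 0 0;-1 0 -5 0 0 0 0;-1 0 -10 0 0 0 0;-1 0 -10 0 0 0 0;-1 0 0 0 0 0 0"

```text
clock: 15.38
tcp_pos: [0.5192, 0.3184, 0.0745]
orientation: [0.258, -0.259, -0.658, 0.658]
wrist_force: [0.9, -0.6, -2.2]
finger_gap: 0.0124
```

```bash
python3 -c "
from h import *
to(.5185,.3190,.047,2.391)
shot('wrist','wrist10');shot('side','side10')
p,d,c=load('wrist10');q=load('side10')[0]
cv2.imwrite('pics/w10c.png',np.hstack([cv2.resize(p[90:384,110:400,::-1],(400,400)),cv2.resize(q[80:180,160:260,::-1],(400,400))]))
"
```

```text
t 15.375 tcp [0.5192 0.3184 0.0745] ang 2.3923 tiltY [ 0.    -0.001 -1.   ] gap 0.012359381760985512 F [ 0.9 -0.6 -2.2] q [ 0.42  0.48 -0.15  0.93 -0.   -0.4 ]
shift mm [ 0.9 27.5 -0. ] turn deg [-0.02  0.07 -0.06]
```

View pics/w10c.png

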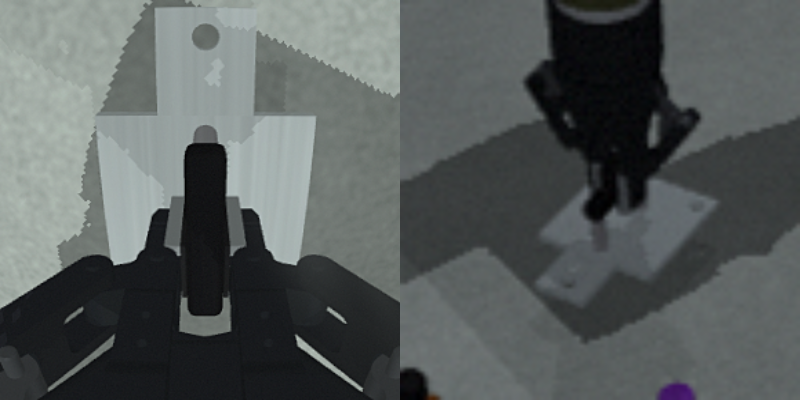

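Request:
drive_tool --plan "-1 0 -15 0 0 0 0;-1 0 -25 0 0 0 0;-1 0 -30 0 0 0 0;-1 0 -30 0 0 0 0;-1 0 -20 0 0 0 0;-1 0 -5 0 0 0 0;-1 -20 0 18 0 0 0;-1 -30 0 28 0 0 0"

```text
clock: 16.48
tcp_pos: [0.523, 0.2513, 0.2052]
orientation: [0.257, -0.257, -0.658, 0.659]
wrist_force: [0.6, -0.3, -2.0]
finger_gap: 0.0125
```

Request:
drive_tool --plan "-1 -32 0 30 0 0 0;-1 -32 0 30 0 0 0;-1 -32 0 30 0 0 0;-1 -32 0 30 0 0 0;-1 -32 0 30 0 0 0;-1 -25 0 22 0 0 0;-1 -12 0 10 0 0 0;-1 0 0 0 0 0 0"

```text
clock: 17.48
tcp_pos: [0.5418, -0.0261, 0.2017]
orientation: [0.26, -0.256, -0.657, 0.66]
wrist_force: [-0.0, -0.2, -2.3]
finger_gap: 0.0124
```

```bash
python3 -c "
from h import *
to(.5465,-.033,.2,1.72)
"
```

```text
t 17.475 tcp [ 0.5418 -0.0261  0.2017] ang 2.3947 tiltY [-0.008 -0.001 -1.   ] gap 0.012436902089263624 F [-0.  -0.2 -2.3] q [-0.19  0.28 -0.13  1.17 -0.   -1.02]
shift mm [-8.2  1.7  1.8] turn deg [-0.42 38.66  0.16]
```

Request:
drive_tool --plan "-1 0 0 0 0 3 0;-1 0 0 0 0 6 0;-1 0 0 0 0 7 0;-1 0 0 0 0 7 0;-1 0 0 0 0 7 0;-1 0 0 0 0 5 0;-1 0 0 0 0 2 0;-1 0 0 0 0 0 0"

```text
clock: 18.48
tcp_pos: [0.5392, -0.0133, 0.2002]
orientation: [0.46, -0.451, -0.539, 0.542]
wrist_force: [-0.5, -0.1, -2.0]
finger_gap: 0.0125
```

```bash
python3 -c "
from h import *
to(.5465,-.033,.2,1.72)
"
```

```text
t 18.475 tcp [ 0.5392 -0.0133  0.2002] ang 1.7415 tiltY [-0.013  0.005 -1.   ] gap 0.012503178541526851 F [-0.5 -0.1 -2. ] q [-0.17  0.28 -0.14  1.17  0.   -0.35]
shift mm [-20.7  -0.   -3.8] turn deg [-0.67  1.24  0.4 ]
```

Request:
drive_tool --plan "-1 -10 8 -2 -0.7 1.2 0.4;-1 -10 12 -2 0 0 0;-1 0 12 0 0 0 0;-1 0 10 0 0 0 0;-1 0 0 0 0 0 0;-1 0 0 0 0 0 0"

```text
clock: 19.23
tcp_pos: [0.5458, -0.0325, 0.1536]
orientation: [0.461, -0.46, -0.536, 0.536]
wrist_force: [0.5, 0.0, -2.8]
finger_gap: 0.0123
```

```bash
python3 -c "
from h import *
to(.5465,-.033,.15,1.72)
"
```

```text
t 19.225 tcp [ 0.5458 -0.0325  0.1536] ang 1.7215 tiltY [-0.001  0.001 -1.   ] gap 0.01229699468129713 F [ 0.5  0.  -2.8] q [-0.21  0.31 -0.21  1.05  0.   -0.36]
shift mm [-0.6  3.6 -0.6] turn deg [-0.07  0.08  0.05]
```

Request:
drive_tool --plan "-1 -0.5 6 -0.5 0 0 0;-1 0 7 0 0 0 0;-1 0 3 0 0 0 0;-1 0 0 0 0 0 0;-1 0 0 0 0 0 0"

```text
clock: 19.85
tcp_pos: [0.5469, -0.0328, 0.1373]
orientation: [-0.461, 0.461, 0.536, -0.536]
wrist_force: [-0.5, 0.7, -2.4]
finger_gap: 0.0126
```

```bash
python3 -c "
from h import *
to(.5465,-.033,.1330,1.72)
shot('scene','scene11');shot('side','side11');shot('wrist','wrist11')
to(.5465,-.033,.1330,1.72)
p=load('scene11')[0];q=load('side11')[0];w=load('wrist11')[0]
cv2.imwrite('pics/11c.png',np.hstack([cv2.resize(p[160:250,200:300,::-1],(400,360),interpolation=2),cv2.resize(q[180:270,200:300,::-1],(400,360),interpolation=2)]))
cv2.imwrite('pics/11w.png',cv2.resize(w[60:384,110:420,::-1],None,fx=1.8,fy=1.8))
"
```

```text
t 19.85 tcp [ 0.5469 -0.0328  0.1373] ang 1.7219 tiltY [ 0.  0. -1.] gap 0.012571800928558367 F [-0.5  0.7 -2.4] q [-0.21  0.32 -0.23  1.02  0.   -0.36]
shift mm [-0.1  4.3  0.4] turn deg [0.01 0.11 0.02]
t 20.0 tcp [ 0.547  -0.0328  0.1374] ang 1.7219 tiltY [ 0.  0. -1.] gap 0.012317569507265237 F [-0.6 -0.9 -2.3] q [-0.21  0.32 -0.23  1.02  0.   -0.36]
shift mm [-0.1  4.4  0.5] turn deg [0.02 0.11 0.02]
```

View pics/11c.png

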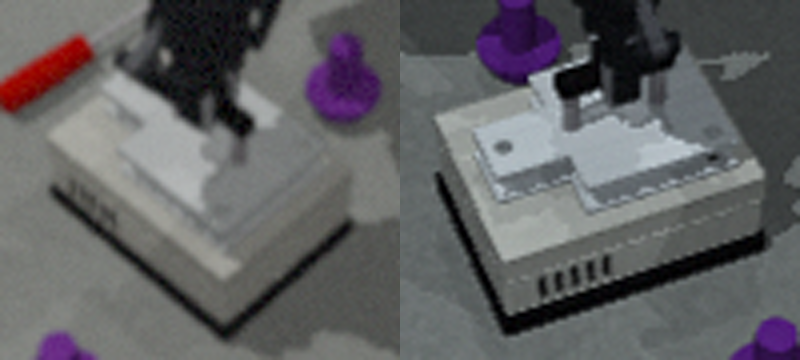

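View pics/11w.png

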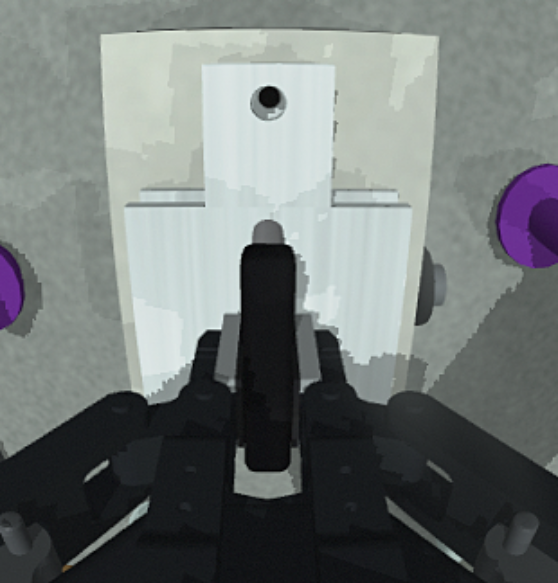

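```bash
python3 -c "
from h import *
w=load('wrist11')[0];q=load('side11')[0];p=load('scene11')[0]
cv2.imwrite('pics/11h.png',np.hstack([cv2.resize(w[95:135,235:285,::-1],(500,400),interpolation=2)]))
cv2.imwrite('pics/11s.png',np.hstack([cv2.resize(q[185:240,212:292,::-1],(800,550),interpolation=2)]))
"
```

```text
(no output)
```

View pics/11h.png

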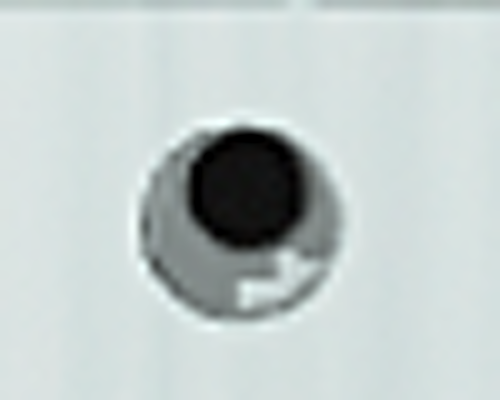

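View pics/11s.png

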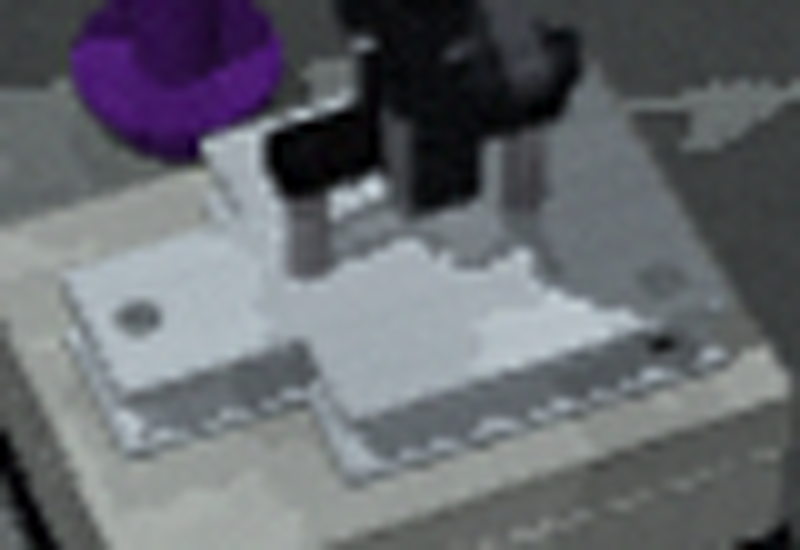

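```bash
python3 -c "
from h import *
w=load('wrist11')[2];g=load('side11')[2]
f=lambda x,y,o,s:[o[0]+(x+.5)/s-.5,o[1]+(y+.5)/s-.5]
H2=wplane(w,f(242,220,(235,95),10),.0950)[0];T2=wplane(w,f(246,187,(235,95),10),.074)[0]
print('wrist hole2',H2,'thread2',T2,(H2-T2)*1e3)
s2=onplane(g,*f(138,318,(212,185),10),.095)[0];s1=onplane(g,*f(660,275,(212,185),10),.095)[0]
print('side holes',fit(np.array([s1,s2]),HM[1:]), s1,s2)
print('side thread1 now',onplane(g,*f(660,342,(212,185),10),.074))
print('from side0 threads', onplane(g,265.75-.375,198.3-.4,.074),onplane(g,278-.375,219-.375,.074),onplane(g,226.25-.375,222.75-.375,.074))
"
```

```text
wrist hole2 [ 0.47704232 -0.04368796  0.095     ] thread2 [ 0.47687477 -0.04341402  0.074     ] [ 0.16755338 -0.27393632 21.        ]
side holes (np.float64(0.1642), array([ 0.5466, -0.0302]), [[0.0, -0.0], [-0.0, 0.0]]) [ 0.59885158 -0.0580172   0.095     ] [ 0.47854623 -0.04146244  0.095     ]
side thread1 now [[ 0.59882988 -0.06063242  0.074     ]]
from side0 threads [[0.58820509 0.01089713 0.074     ]] [[ 0.59910599 -0.06030408  0.074     ]] [[ 0.47873213 -0.04201708  0.074     ]]
```

```bash
python3 -c "
from h import *
for F in('side11','scene11'):
    p,d,c=load(F);P=cloud(c,d)
    R=np.array([[np.cos(.15),np.sin(.15)],[-np.sin(.15),np.cos(.15)]])
    L=(P[...,:2]-[.5468,-.0328])@R.T
    k=(P[...,2]>.089)&(P[...,2]<.101)&(L[...,0]>-.085)&(L[...,0]<.06)&(abs(L[...,1])<.045)&(p.min(-1)>90)
    A=np.column_stack([L[k],np.ones(k.sum())]);z=P[k][:,2]
    for _ in range(3):
        s=np.linalg.lstsq(A,z,rcond=None)[0];r=abs(A@s-z)<.003;A=A[r];z=z[r]
    print(F,k.sum(),len(z),'slope x,y',s.round(4),'res',np.std(A@s-z), 'L range',A.min(0),A.max(0))
w,d,c=load('wrist11')
def at(u,v):
    a=np.array([(u-c['cx']),(v-c['cy'])])/c['fx'];r=np.hypot(*a);D=np.array([*(a*np.sinc(r/np.pi)),np.cos(r)]);X=D/D[2]*d[int(v),int(u)]
    return np.array(c['R']).T@(X-c['t'])
for u,v in [(235,110),(285,110),(235,150),(280,150),(190,190),(330,190),(190,245),(330,245),(200,220),(325,220)]: print((u,v),at(u,v).round(4))
"
```

```text
side11 1045 935 slope x,y [ 0.0024 -0.0006  0.0956] res 0.0013957231353973463 L range [-0.08187601 -0.0449752   1.        ] [0.05934611 0.04397851 1.        ]
scene11 905 872 slope x,y [ 0.0004 -0.0006  0.0932] res 0.0012452447159922364 L range [-0.08032092 -0.04494871  1.        ] [0.05997617 0.04484952 1.        ]
(235, 110) [ 0.4753 -0.057   0.0951]
(285, 110) [ 0.4712 -0.0302  0.0954]
(235, 150) [ 0.4976 -0.054   0.0946]
(280, 150) [ 0.4939 -0.029   0.094 ]
(190, 190) [ 0.5246 -0.0772  0.0964]
(330, 190) [0.512  0.0039 0.097 ]
(190, 245) [ 0.5622 -0.075   0.0957]
(330, 245) [0.5496 0.0141 0.0941]
(200, 220) [ 0.5438 -0.0699  0.0947]
(325, 220) [0.5324 0.0062 0.0944]
```

Request:
drive_tool --plan "-1 0 2.5 0 0 0 0;-1 0 1.5 0 0 0 0;-1 0 0 0 0 0 0;-1 0 0 0 0 0 0"

```text
clock: 20.5
tcp_pos: [0.5471, -0.0329, 0.1333]
orientation: [-0.461, 0.461, 0.537, -0.536]
wrist_force: [-0.2, -0.6, -1.5]
finger_gap: 0.0127
```

```bash
python3 -c "
from h import *
w=load('wrist11')[2]
f=lambda x,y:[110+(x+.5)/1.8-.5,60+(y+.5)/1.8-.5]
for e in ([(202,66),(206,205)],[(335,66),(332,205)],[(125,207),(411,207)]):
    W=wplane(w,[f(*q) for q in e],.095);v=W[1]-W[0];print(W[:,:2].round(4).tolist(),np.degrees(np.arctan2(v[1],v[0])).round(2), np.linalg.norm(v))
to(.5467,-.033,.1335,1.7205)
shot('wrist','wrist12');shot('side','side12');shot('scene','scene12')
to(.5467,-.033,.1335,1.7205)
q=load('side12')[0];p=load('scene12')[0];w=load('wrist12')[0]
cv2.imwrite('pics/12s.png',np.vstack([np.hstack([cv2.resize(q[190:240,215:290,::-1],(450,300),interpolation=2),cv2.resize(w[95:135,230:290,::-1],(450//1-150,300)[:2],interpolation=2)])]))
cv2.imwrite('pics/12p.png',cv2.resize(p[170:235,215:295,::-1],(720,585),interpolation=2))
"
```

```text
[[0.4689, -0.0651], [0.5122, -0.0583]] 8.91 0.04380247078316212
[[0.4628, -0.0255], [0.5061, -0.0186]] 9.0 0.043826296313626056
[[0.5167, -0.0846], [0.5026, 0.0072]] 98.7 0.09295452326715259
t 20.5 tcp [ 0.5471 -0.0329  0.1333] ang 1.7219 tiltY [ 0.001  0.    -1.   ] gap 0.012740570303733907 F [-0.2 -0.6 -1.5] q [-0.21  0.33 -0.24  1.01  0.   -0.36]
shift mm [-0.  -0.2  0.4] turn deg [0.04 0.08 0.01]
t 20.65 tcp [ 0.5471 -0.0329  0.1334] ang 1.7219 tiltY [ 0.001  0.    -1.   ] gap 0.012277204413637844 F [-0.2  0.6 -2.2] q [-0.21  0.33 -0.24  1.01  0.   -0.36]
shift mm [-0.1 -0.1  0.4] turn deg [0.04 0.08 0.01]
```

View pics/12s.png

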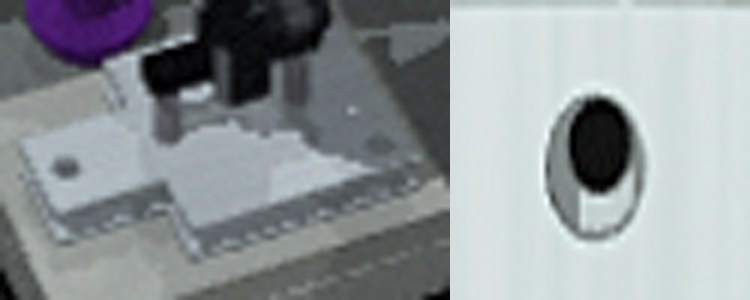

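View pics/12p.png

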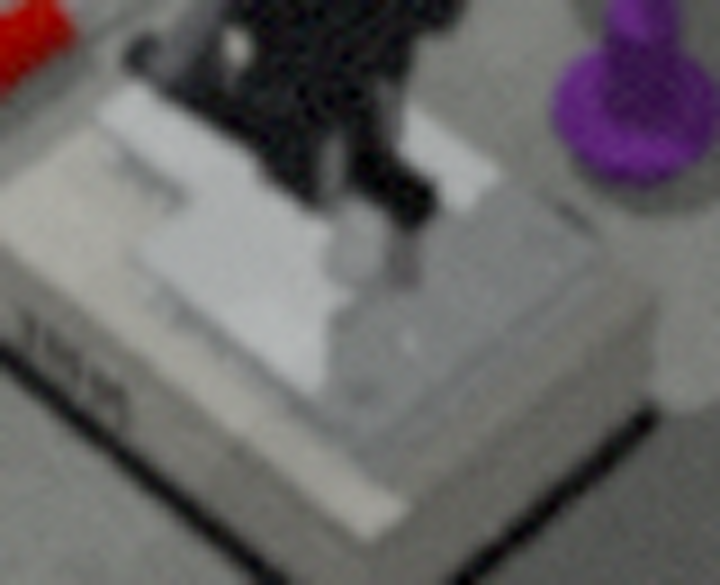

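```bash
python3 -c "
from h import *
w=load('wrist12')[2];g=load('side12')[2];s=load('scene12')[2]
H2=wplane(w,[230+145.5/5-.5,95+168/7.5-.5],.091)[0];T2=wplane(w,[230+150.5/5-.5,95+145/7.5-.5],.074)[0]
print('wrist',(H2-T2)*1e3)
A=onplane(g,215+380.5/6-.5,190+144.5/6-.5,.091)[0];B=onplane(g,215+67.5/6-.5,190+167.5/6-.5,.091)[0]
print('side hole1',A,'hole2',B)
print('scene hole1',onplane(s,215+360/9-.5,170+393/9-.5,.091),'thread1 before',onplane(s,255.5-.375,217.75-.375,.074))
"
```

```text
wrist [ 0.37010095 -0.5810439  17.        ]
side hole1 [ 0.59946913 -0.05944936  0.091     ] hole2 [ 0.47930965 -0.04145836  0.091     ]
scene hole1 [[ 0.59869374 -0.06306413  0.091     ]] thread1 before [[ 0.59985388 -0.06222358  0.074     ]]
```

View pics/side12.png

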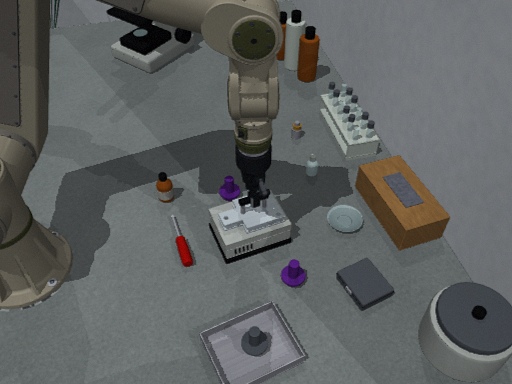

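The picture shows the plug standing in the tray at (255,340) and the plate hovering over the housing at (250,215). The bystanders are where they were.

```bash
python3 -c "
from h import *
to(.5467,-.033,.1335,1.7205); print(job.hand_in())"
```

```text
t 20.65 tcp [ 0.5471 -0.0329  0.1334] ang 1.7219 tiltY [ 0.001  0.    -1.   ] gap 0.012277204413637844 F [-0.2  0.6 -2.2] q [-0.21  0.33 -0.24  1.01  0.   -0.36]
shift mm [-0.1 -0.1  0.4] turn deg [0.04 0.08 0.01]
the job is handed in; nothing more can be done
None
```

I moved the grey dust plug from the well to the steel tray, where it stands upright. The arm now holds the cover plate by its handle over the housing. I handed the job in at 20.65 s of the 69 s allowed; no verdict is given.

**Height and level:** The plate's underside is about 11 mm above the land, worked out from the arm's height. Depth fits taken 4 mm higher put its slope below 0.003. The last wrist force was about 2 N, roughly the plate's weight.

**Alignment:**

| Check | Camera | Offset or difference |
|---|---|---|
| hole2 against thread2 | wrist | about 0.7 mm |
| hole2 against thread2 | side | about 0.8 mm |
| hole1 against thread1 | side | about 1 mm |
| hole1 against thread1 | scene | about 1.4 mm, the opposite way |
| plate yaw against housing | arm pose and plate edges | 0.1 to 0.4 degrees |

**Disagreements:**
- An earlier side reading, taken 4 mm higher, put hole1 about 2.3 mm off. I took that as pixel error because the hole was in shadow.
- The two views of hole1 disagree in direction. The differences are about the cameras' 2 mm accuracy, so I made no further correction.
- I did not check hole0 directly.

The last side picture shows the bystanders where they were.

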